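Drop the keyed pulley home on the bench drive

ROBOT

A 6-joint arm with a two-finger parallel gripper is mounted at the origin on a cart in front of the work surface, level with it; the furniture and walls round the work are solid. World frame = base frame: x ahead of the robot, y to its left, z up, the work surface at z = 0. Lengths are in m, angles in rad, forces in N, time in s.
With the tool pointing down it reaches from about 0.425 to 0.95 m from the base axis. Payload 3.5 kg.
Tool frame: the origin (TCP) lies where the fingers leave the gripper's body, on its centre line; the fingertips stand 73 mm ahead of it and the grasp point (between the pads) lies 54 mm ahead of it (arm.tcp_to_grasp is the distance from the TCP to the grasp point, in m); z points along the fingers, y is the line along which they close (so a half turn about z gives the same grasp; the last joint's range is limited). The gripper opens to 85 mm and grips with 20 to 120 N. Pads are 22 mm wide; open, the fingers measure 114 mm over their backs; the gripper's body (76 mm by 85 mm) begins 54 mm behind the grasp point. The pads swing forward as they close: fully open they stand 13 mm farther back than shut.
Start: joints at [-1.457, 0.286, 1.577, -0, 1.279, -0.15], TCP at [0.176, -0.652, 0.304] pointing down, gripper open.
Joint ranges: [-2.77, 2.77], [-0.9, 2.22], [0.21, 2.48], [-1.53, 4.67], [0.24, 2.81], [-2.84, 2.84]. Speed limits (rad/s): [2.79, 2.79, 3.14, 3.14, 3.14, 3.14].

INTERFACE

Orientations are given as a unit quaternion [x, y, z, w].
In Python, from workcell import arm gives the robot as it stands.
- The arm moves only by the shell command python3 -m crank 'ROWS'. ROWS is JSON, a list that holds one entry, the list of rows, each a list of 7 numbers: the shift along the tool's x, y, z in mm, then the turn, a rotation vector about the tool's x, y, z in rad, then the finger opening in mm, from 0 to 85.4. In form: [[[x, y, z, rx, ry, rz, gripper], ...]]. A call has exactly 5 rows; each row shifts and turns the commanded pose from where the row before left it, along the tool's axes as they then stand; what a row does not reach is not made up. A row lasts 1/12 s, in which the tool goes at most 41.7 mm and 7.16 degrees, less where a joint would pass 70% of its speed; a pose out of reach is approached as far as the arm can. A call is refused whole if a number of a shift passes 41.7 or a number of a turn 0.125, either way. A call with a gripper value outside its range is refused whole. The fingers move at their own pace and stop on an object; the grip force is fixed at half the most. Time passes only in rows, so rows that do not move let the fingers close, or fill a call up. It gives the time, the measured TCP pose, the force, the opening and the grip force at its end, in the units of the state.
- arm.sense(): the state, without advancing time (a new reading comes with each control period).
- arm.capture(name): name is "scene" or "top" or "wrist"; returns the picture (400x640x3 uint8, red, green, blue); there is no depth.
- arm.camera_info(name): a dict with "fx", "fy", "cx", "cy" (pixels), "origin" and "orientation" of the camera in the world. Camera axes: x right, y up, looking along -z (the intrinsics and any distortion apply to the point x, -y, -z); pixel columns grow to the right and rows downward; lengths in m; the calibration is good to about 2 mm. The wrist camera is an equidistant fisheye: a pixel r from the principal point sees the ray r / f radians off the axis. A picture is of the moment at which its call begins: read the wrist's pose just before it. camera_info takes no time and is no camera call; for the wrist camera it gives the pose at the moment of the call.
- arm.sign_off(): hands the job in; it is judged then, once.
The state is a dict: "clock": time; "joints": joint angles; "qvel": joint speeds; "effort": joint torques, N m; "tcp_pos": TCP position; "tool_rot": TCP orientation; "contact_force": force on the tool from outside, world axes, zero at the start; "moment": the same for the moment, N m; "grip_width": finger opening in m; "grip_force": force on a finger pad.
Only numpy, scipy, OpenCV 4.12 (cv2) and the standard library are available. Lean on these libraries where they do the work, as an engineer would, in place of code of your own. Each camera call takes 0.05 s, during which the arm holds its last target. There are 200 camera calls.

TASK

Two small bench drives stand on the worktop, each with a toothed pulley on its upright shaft. One pulley is already fully home; the other still rides high because its keyway is not over the key. Turn the high pulley on its shaft until its keyway drops over the key and it sits fully home on the drive, without lifting it off the shaft; leave the other pulley as it is.

Things in the scene. Friction and masses are not known exactly. Their poses are not given: they have to be found in the camera images.
- high_pulley_centre (a point): Mid-height, on the axis, of the loose aluminium pulley riding 14 mm high on the key; 0.2-0.45 kg, 50 mm tall. Foot: toothed rim, 76 dia x 12 mm; above it the boss to grip, 56 dia x 38 mm (-13 to +25 mm from here). Bore 26 mm; keyway, a notch 17 mm wide to 22.5 mm from the axis, full height, towards own -x. Start: 0.5-1.35 rad counter-clockwise (from above) of the key; may lean 4 degrees.
- open_drive_seat (a point): Shaft axis at the seat face (50 mm above the worktop) of the fixed drive under the high pulley. Pulley centre is 39 mm above this now, 25 mm when home. Shaft 23 mm dia, ends 64.5 mm above this. Key 10 mm wide, 14 mm tall, to 21 mm from the axis, towards own -x: pulley and seat at equal yaw (within 9 degrees) let it drop when let go or lowered. Motor on +x, lower than the seat + 12 mm.
- open_drive_mark (a point): Centre of the top of a small steel block, 12 x 10 mm, on the grey housing (112 mm square) of the same drive, opposite the motor: 48 mm from the shaft axis, on the same side as the key and in line with it, so it shows where the key is, which is hidden under the pulley. Its top is level with the seat face.
- seated_pulley_centre (a point): Mid-height, on the axis, of the other, identical pulley, already home on an identical fixed drive: 75 mm above the worktop, where the high one's is 89 mm. Leave it alone.
There are look-alikes about, which are no part of the job. Leave any turquoise look-alike of the part that bears high_pulley_centre alone.

How it is judged:
At the end, for the whole second after the job is handed in: The pulley that rode high sits home on its drive: its underside within 4 mm of the seat, upright within 6 degrees, centred on the shaft within 6 mm; the other pulley is within 10 mm of where it was (z of high_pulley_centre in the frame of open_drive_seat below 0.029 m and horizontal distance between high_pulley_centre and open_drive_seat below 0.006 m and angle between high_pulley_centre's own z axis and vertical below 0.1 rad and distance of seated_pulley_centre from where it was at the start of the episode below 0.01 m); the robot touches nothing.
It fails at once if the high pulley is lifted off its shaft (more than 60 mm above its seat) (z of high_pulley_centre in the frame of open_drive_seat above 0.085 m).
It fails at once if the seated pulley is moved by more than 15 mm (distance of seated_pulley_centre from where it was at the start of the episode above 0.015 m).
It also fails if it takes over 32 s, if anything falls off the work surface, if the arm or the gripper's body presses on something with over 40 N, if the wrist force passes 120 N, or if a joint passes its speed limit or range.

## Working session

There is one attempt and no reset: what is moved stays moved. The work goes in short steps, Python scripts to look and compute and a shell command to move; the robot and the scene stay as the last step left them, time stands still between calls to the robot, and variables do not carry over. Pictures are saved under pics/ and viewed, at most 10 in all, crops included, and the job is handed in when it is done.

```bash
mkdir -p pics
cat > h.py <<'E'
import numpy as np,cv2
from workcell import arm
from scipy.spatial.transform import Rotation as R
def ray(ci,u,v,fish=False):
    a,b=(u-ci['cx'])/ci['fx'],(v-ci['cy'])/ci['fy']
    if fish:
        r=np.hypot(a,b); s=np.sin(r)/r if r>1e-9 else 1; d=np.array([a*s,-b*s,-np.cos(r)])
    else: d=np.array([a,-b,-1.]); d/=np.linalg.norm(d)
    return np.array(ci['origin']),R.from_quat(ci['orientation']).apply(d)
def plane(ci,u,v,z,fish=False):
    o,d=ray(ci,u,v,fish); return o+d*(z-o[2])/d[2]
def proj(ci,p,fish=False):
    q=R.from_quat(ci['orientation']).inv().apply(np.array(p)-ci['origin']); q=q*[1,-1,-1]
    if fish:
        r=np.hypot(q[0],q[1]); t=np.arctan2(r,q[2]); q=np.array([q[0]/r*t,q[1]/r*t,1])
    return ci['cx']+ci['fx']*q[0]/q[2],ci['cy']+ci['fy']*q[1]/q[2]
def tri(*rs):
    A=sum(np.eye(3)-np.outer(d,d) for o,d in rs); b=sum((np.eye(3)-np.outer(d,d))@o for o,d in rs)
    return np.linalg.solve(A,b)
E
python3 - <<'E'
from h import *
for n in("scene","top","wrist"):
    print(n,arm.camera_info(n)); i=arm.capture(n); cv2.imwrite(f'pics/{n}0.png',i[:,:,::-1])
print(arm.sense())
E
```

```text
scene {'fx': 361.94852602144505, 'fy': 361.94852602144505, 'cx': 315.9414684230201, 'cy': 199.74444726854082, 'origin': array([-0.14107393,  0.73297634,  0.65620654]), 'orientation': array([-0.1922014 ,  0.42651255,  0.81551501, -0.34070653])}
top {'fx': 518.6732912505465, 'fy': 518.6732912505465, 'cx': 324.0513681309105, 'cy': 203.6102628066128, 'origin': array([0.20823783, 0.13722717, 1.69641141]), 'orientation': array([-0.05408952,  0.06462267,  0.70476314, -0.70441972])}
wrist {'fx': 309.70691628693146, 'fy': 309.70691628693146, 'cx': 321.4540412831742, 'cy': 198.10469380976284, 'origin': array([ 0.24383076, -0.63417039,  0.37285422]), 'orientation': array([-0.10813702,  0.08425256, -0.60195279,  0.78667702])}
{'clock': 0.15, 'joints': array([-1.45703125e+00,  2.86987890e-01,  1.57784722e+00, -2.14940805e-05,
        1.27860279e+00, -1.50002901e-01]), 'qvel': array([-1.92668007e-03, -4.04621094e-03, -4.06633218e-03, -1.49563334e-03,
        4.21935360e-04, -8.82948241e-05]), 'effort': array([ 1.16855332e-03, -4.06597137e+01, -2.93142986e+01, -1.51103995e-04,
        3.90213303e-03,  3.60333075e-06]), 'tcp_pos': array([ 0.17596531, -0.65126463,  0.30284414]), 'tool_rot': array([ 9.91315074e-01,  1.31505026e-01,  6.42899842e-06, -9.22655723e-04]), 'contact_force': array([-0.62584831,  0.2097424 ,  0.01119991]), 'moment': array([ 0.04263453, -0.00166058, -0.04024126]), 'grip_force': 0.0, 'grip_width': 0.08540799909016884}
```

View pics/scene0.png

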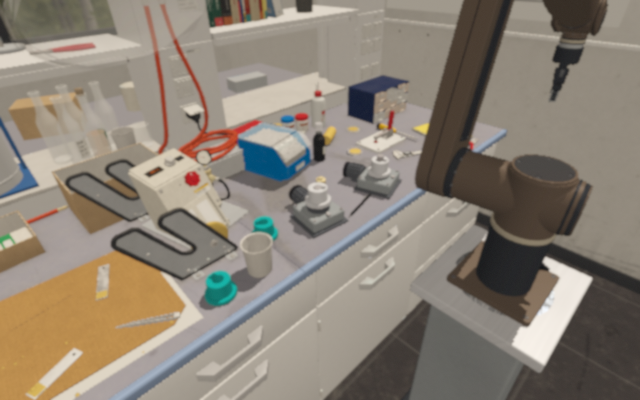

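View pics/top0.png

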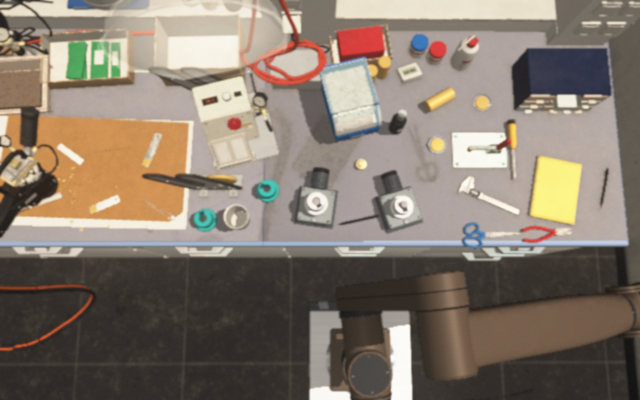

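Candidates for the high pulley: grey drives at top (318,204) / scene (317,195), and top (402,207) / scene (379,167). The turquoise look-alikes at top (204,219) and (267,190) are excluded. I'll check the two grey ones in one close composite.

Run:
```python
from h import *
s=cv2.imread('pics/scene0.png');t=cv2.imread('pics/top0.png')
a=cv2.resize(s[145:235,280:410],(800,int(90*800/130)),interpolation=cv2.INTER_CUBIC)[:300*2][:554]
a=cv2.resize(a,(433,300)); 
b=cv2.resize(t[160:240,290:430],(525,300),interpolation=cv2.INTER_CUBIC)
c=np.zeros((600,560,3),np.uint8); c[:300,:433]=a; c[300:,:525]=b
cv2.imwrite('pics/c1.png',c)
ci=arm.camera_info('top')
for u,v in((318,204),(402,207)):
  print(plane(ci,u,v,.1))
```

```text
[0.47789041 0.13201625 0.1       ]
[ 0.46858127 -0.13053724  0.1       ]
```

View pics/c1.png

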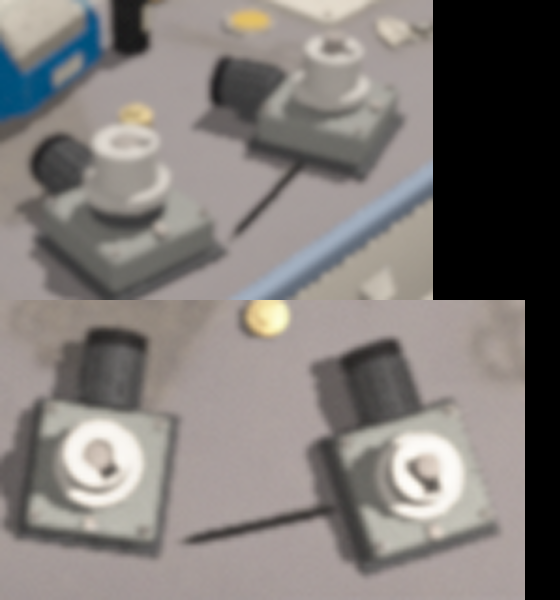

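The left drive (top 318,204; world about 0.48, 0.13) has the dark gap under its rim, and its keyway is turned counter-clockwise of the mark. That makes it the high pulley. The right one (402,207) is seated. I'll swing the wrist camera over the left drive.

```bash
python3 -m crank '[[[41,-0.4,0,0,0,-0.0635,85],[41,-0.4,0,0,0,-0.0635,85],[41,-0.4,0,0,0,-0.0635,85],[41,-0.4,0,0,0,-0.0635,85],[41,-0.4,0,0,0,-0.0635,85]]]'
python3 -m crank '[[[40,-0.5,0,0,0,-0.0635,85],[40,-0.5,0,0,0,-0.0635,85],[40,-0.5,0,0,0,-0.0635,85],[40,-0.5,0,0,0,-0.0635,85],[40,-0.5,0,0,0,-0.0635,85]]]'
```

```text
clock: 0.57
tcp_pos: [0.3655, -0.5712, 0.3034]
tool_rot: [0.958, 0.288, 0.0, -0.0]
contact_force: [0.5, -0.2, 1.1]
grip_width: 0.085
grip_force: 0.0
clock: 0.98
tcp_pos: [0.515, -0.439, 0.3034]
tool_rot: [0.9, 0.436, -0.0, -0.0]
contact_force: [1.5, -0.5, -0.4]
grip_width: 0.0851
grip_force: 0.0
```

```bash
python3 -m crank '[[[38,-4.4,0,0,0,-0.0635,85],[38,-4.4,0,0,0,-0.0635,85],[38,-4.4,0,0,0,-0.0635,85],[38,-4.4,0,0,0,-0.0635,85],[38,-4.4,0,0,0,-0.0635,85]]]'
python3 -m crank '[[[36,-4.6,0,0,0,-0.0635,85],[36,-4.6,0,0,0,-0.0635,85],[36,-4.6,0,0,0,-0.0635,85],[36,-4.6,0,0,0,-0.0635,85],[36,-4.6,0,0,0,-0.0635,85]]]'
python3 -m crank '[[[34,-4.8,0,0,0,-0.0635,85],[34,-4.8,0,0,0,-0.0635,85],[34,-4.8,0,0,0,-0.0635,85],[30,-4.8,0,0,0,-0.0635,85],[0,0,0,0,0,0,85]]]'
python3 - <<'E'
from h import *
import pickle
s=arm.sense();ci=arm.camera_info('wrist');i=arm.capture('wrist');cv2.imwrite('pics/w1.png',i[:,:,::-1]);pickle.dump(ci,open('w1.pkl','wb'))
print(s['tcp_pos'],s['qvel'].max(),ci['origin'],proj(ci,[.478,.132,.1],True))
E
```

```text
clock: 1.4
tcp_pos: [0.5936, -0.2655, 0.3034]
tool_rot: [0.82, 0.573, -0.0, -0.0]
contact_force: [0.9, -0.1, 0.2]
grip_width: 0.0849
grip_force: 0.0
clock: 1.82
tcp_pos: [0.6111, -0.0857, 0.3034]
tool_rot: [0.719, 0.695, -0.0, -0.0]
contact_force: [0.3, -0.3, 0.4]
grip_width: 0.0853
grip_force: 0.0
clock: 2.23
tcp_pos: [0.583, 0.0475, 0.3035]
tool_rot: [0.624, 0.782, 0.0, -0.001]
contact_force: [-0.5, -0.2, -0.4]
grip_width: 0.0849
grip_force: 0.0
[0.58303841 0.04745366 0.30346807] 0.022650961746622553 [0.56899188 0.11381106 0.37380407] (np.float64(227.0558441256309), np.float64(74.67966324019149))
```

View pics/w1.png

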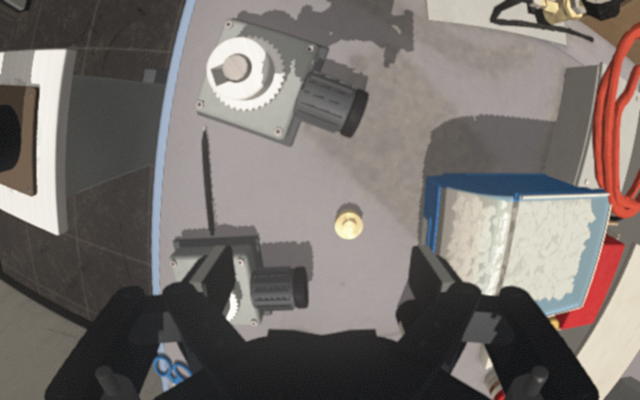

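The view shows the high pulley's shaft at (235,68), its keyway pointing left at about (216,74), and the motor to the right. I'll centre the camera over it for the second view.

```bash
python3 -m crank '[[[11,-29,0,0,0,0,85],[11,-29,0,0,0,0,85],[11,-29,0,0,0,0,85],[0,0,0,0,0,0,85],[0,0,0,0,0,0,85]]]'
python3 - <<'E'
from h import *
import pickle
s=arm.sense();ci=arm.camera_info('wrist');i=arm.capture('wrist');cv2.imwrite('pics/w2.png',i[:,:,::-1]);pickle.dump(ci,open('w2.pkl','wb'))
u,v=map(int,proj(ci,[.478,.132,.1],True))
print(s['tcp_pos'],s['joints'],ci['origin'],u,v)
a=[]
for n,(U,V) in(('w1',(255,75)),('w2',(u,v))):
  im=cv2.imread(f'pics/{n}.png'); x0,y0=max(U-70,0),max(V-70,0); print(x0,y0); a.append(cv2.resize(im[y0:y0+140,x0:x0+140],(400,400),interpolation=cv2.INTER_CUBIC))
cv2.imwrite('pics/c2.png',np.hstack(a))
E
```

```text
clock: 2.7
tcp_pos: [0.4919, 0.0558, 0.3037]
tool_rot: [0.627, 0.779, -0.0, 0.0]
contact_force: [0.9, 0.3, -0.9]
grip_width: 0.0853
grip_force: 0.0
[0.4919247  0.05575642 0.30368202] [-9.22484201e-02 -1.18202300e-01  2.00933992e+00 -3.91828655e-04
  1.25017391e+00 -3.07977942e-01] [0.47827084 0.12240822 0.37382442] 323 101
185 5
253 31
```

View pics/c2.png

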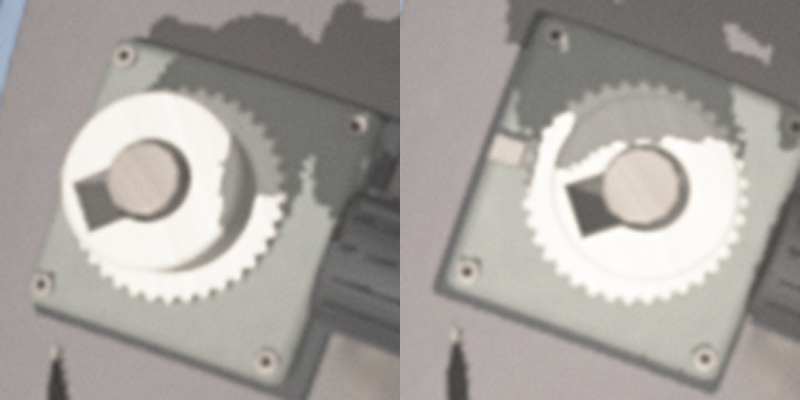

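In the right crop, the shaft top is at (339.4,96.4) px and the mark at (290.5,83.1). The notch's outer edge is at (314.4,105.0) px, and the housing screws are symmetric about (333.6,100.3). I'll triangulate these.

Run:
```python
from h import *
import pickle
c1,c2=[pickle.load(open(f'w{k}.pkl','rb')) for k in(1,2)]
P1=lambda x,y:(185+(x+.5)/2.857-.5,5+(y+.5)/2.857-.5)
P2=lambda x,y:(253+(x+.5)/2.857-.5,31+(y+.5)/2.857-.5)
T=lambda a,b:tri(ray(c1,*P1(*a),True),ray(c2,*P2(*b),True))
sh=T((142,178),(247,187));print('shaft top',sh)
scr=[T(a,b) for a,b in(((123,55),(156,37)),((355,125),(393,126)),((41,284),(68,271)),((265,361),(304,359)))]
print(np.round(scr,4));ctr=np.mean(scr,0);print('housing',ctr)
n1=T((75,185),(168,186));n2=T((92,231),(183,237));print('notch',n1,n2)
# two-view with scene/top for shaft top
ct=arm.camera_info('top'); print('top/w2 shaft',tri(ray(ct,316.5,203),ray(c2,*P2(247,187),True)))
ax=np.array([*ctr[:2],0])
m=plane(c2,*P2(107,149),.05,True);print('mark',m,np.hypot(*(m-ctr)[:2]))
a=plane(c2,*P2(168,186),.114,True);b=plane(c2,*P2(183,237),.114,True);print('notchw',np.linalg.norm(a-b))
k=(a+b)/2;S=plane(c2,*P2(247,187),.1145,True);H=np.array([np.mean([plane(c2,*P2(*q),.05,True) for q in((156,37),(393,126),(68,271),(304,359))],0)])[0]
print('S',S,'H',H)
e=scr[0]+scr[2]-scr[1]-scr[3]
an=lambda d:np.arctan2(d[1],d[0])
perp=a-b
for C in(S,H): print('mark yaw',an(m-C),'notch yaw',an(k-C),'radius',np.hypot(*(k-C)[:2]),'delta',an(k-C)-an(m-C))
print('house yaw',an(e),'notch edge normal',an([-perp[1],perp[0]]),an([perp[1],-perp[0]]))
```

```text
shaft top [0.48944085 0.1384534  0.11964664]
[[0.4485 0.1911 0.05  ]
 [0.5404 0.1794 0.0453]
 [0.4352 0.0993 0.0483]
 [0.5276 0.0859 0.0477]]
housing [0.48790909 0.13894383 0.04780385]
notch [0.46738306 0.13397881 0.11517074] [0.47476873 0.12061224 0.11190339]
top/w2 shaft [0.49075629 0.13988652 0.05308391]
mark [0.440204   0.14642556 0.05      ] 0.04828820818037121
notchw 0.015621293652896778
S [0.48969967 0.13914333 0.1145    ] H [0.48766695 0.1389332  0.05      ]
mark yaw 2.9955121527818074 notch yaw -2.5877225262270205 radius 0.021879649162001334 delta -5.583234679008828
mark yaw 2.9850276215748135 notch yaw -2.5433182414875803 radius 0.020060076639619836 delta -5.528345863062394
house yaw 3.006426558472517 notch edge normal -2.645409329641514 0.4961833239482794
```

Axis is about (0.489, 0.139), the housing top measures about 0.048 and the shaft top about 0.115–0.12, and the mark is 48.3 mm out, so all of them check. Mark yaw is about 3.00 and notch yaw about 3.67, so the pulley needs about 0.67 rad clockwise. I'll approach from above.

```bash
python3 -m crank '[[[27,5,0,0,0,0,85],[27,5,0,0,0,0,85],[28,5,0,0,0,0,85],[0,0,30,0,0,0,85],[0,0,30,0,0,0,85]]]'
python3 -m crank '[[[0,0,30,0,0,0,85],[0,0,20,0,0,0,85],[0,0,0,0,0,0,85],[0,0,0,0,0,0,85],[0,0,0,0,0,0,85]]]'
python3 - <<'E'
from h import *
i=arm.capture('wrist');cv2.imwrite('pics/w3.png',i[:,:,::-1])
E
```

```text
clock: 3.17
tcp_pos: [0.4928, 0.1406, 0.2462]
tool_rot: [0.626, 0.78, 0.003, 0.003]
contact_force: [-0.4, -0.1, -0.6]
grip_width: 0.0852
grip_force: 0.0
clock: 3.58
tcp_pos: [0.4916, 0.1394, 0.1955]
tool_rot: [0.627, 0.779, 0.001, 0.001]
contact_force: [-0.6, -0.6, 1.2]
grip_width: 0.0851
grip_force: 0.0
```

View pics/w3.png

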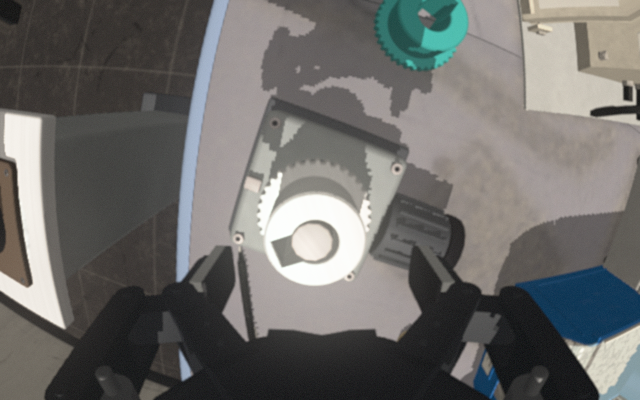

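The pulley (shaft at 315,241) lies between the fingers (232 and 412, centre 322), so it's about 2–3 mm toward -y. I'll correct that, descend and close.

```bash
python3 -m crank '[[[0,-2.5,15,0,0,0,85],[0,0,15,0,0,0,85],[0,0,11,0,0,0,85],[0,0,0,0,0,0,85],[0,0,0,0,0,0,85]]]'
python3 -m crank '[[[0,0,0,0,0,0,62],[0,0,0,0,0,0,58],[0,0,0,0,0,0,50],[0,0,0,0,0,0,50],[0,0,0,0,0,0,50]]]'
```

```text
clock: 4.05
tcp_pos: [0.4877, 0.1391, 0.1535]
tool_rot: [0.626, 0.779, 0.0, 0.0]
contact_force: [0.0, 0.1, 0.5]
grip_width: 0.085
grip_force: 0.0
clock: 4.47
tcp_pos: [0.488, 0.1392, 0.1548]
tool_rot: [0.626, 0.78, 0.001, 0.001]
contact_force: [-1.9, -0.5, 5.2]
grip_width: 0.0548
grip_force: 62.7
```

```bash
python3 -m crank '[[[0,0,0,0,0,0.08,50],[0,0,0,0,0,0.08,50],[0,0,0,0,0,0.08,50],[0,0,0,0,0,0.08,50],[0,0,0,0,0,0.08,50]]]'
python3 -m crank '[[[0,0,0,0,0,0.08,50],[0,0,0,0,0,0.08,50],[0,0,0,0,0,0.08,50],[0,0,0,0,0,0.03,50],[0,0,0,0,0,0,50]]]'
python3 - <<'E'
from h import *
print(arm.sense()['moment'])
i=arm.capture('wrist');cv2.imwrite('pics/w4.png',i[:,:,::-1])
E
```

```text
clock: 4.88
tcp_pos: [0.4874, 0.1385, 0.1545]
tool_rot: [0.77, 0.639, -0.001, 0.001]
contact_force: [-3.4, -1.7, 3.9]
grip_width: 0.0548
grip_force: 62.8
clock: 5.3
tcp_pos: [0.487, 0.1391, 0.1528]
tool_rot: [0.848, 0.53, -0.0, -0.0]
contact_force: [-0.3, -0.2, -2.9]
grip_width: 0.0548
grip_force: 63.4
[-0.03919267 -0.02365717 -0.048282  ]
```

View pics/w4.png

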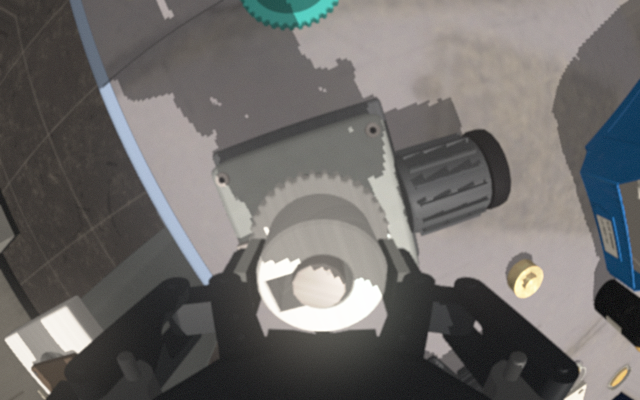

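The notch (275,292) now lies opposite the motor, in line with the housing axis. I'll release.

```bash
python3 -m crank '[[[0,0,0,0,0,0,62],[0,0,0,0,0,0,70],[0,0,0,0,0,0,85],[0,0,0,0,0,0,85],[0,0,0,0,0,0,85]]]'
python3 -m crank '[[[0,0,-20,0,0,0,85],[0,0,-30,0,0,0,85],[0,0,-30,0,0,0,85],[0,0,-30,0,0,0,85],[0,0,0,0,0,0,85]]]'
python3 -m crank '[[[-25,0,0,0,0,0,85],[-25,0,0,0,0,0,85],[-25,0,0,0,0,0,85],[0,0,0,0,0,0,85],[0,0,0,0,0,0,85]]]'
python3 - <<'E'
from h import *
import pickle
ci=arm.camera_info('wrist');i=arm.capture('wrist')[:,:,::-1];cv2.imwrite('pics/w5.png',i);pickle.dump(ci,open('w5.pkl','wb'))
s=arm.capture('scene')[:,:,::-1];cv2.imwrite('pics/s5.png',s)
u,v=map(int,proj(ci,[.489,.139,.1],True));y0=max(v-60,0);x0=u-70;print(x0,y0)
a=cv2.resize(i[y0:y0+140,x0:x0+140],(400,400),interpolation=cv2.INTER_CUBIC)
b=cv2.resize(s[145:235,280:370],(400,400),interpolation=cv2.INTER_CUBIC)
cv2.imwrite('pics/c5.png',np.hstack([a,b]))
E
```

```text
clock: 5.77
tcp_pos: [0.4875, 0.1391, 0.1532]
tool_rot: [0.848, 0.53, 0.0, 0.0]
contact_force: [-0.6, 0.3, -0.4]
grip_width: 0.085
grip_force: 0.0
clock: 6.18
tcp_pos: [0.4904, 0.1394, 0.2704]
tool_rot: [0.848, 0.53, 0.006, 0.003]
contact_force: [1.2, 1.3, 1.6]
grip_width: 0.0851
grip_force: 0.0
clock: 6.6
tcp_pos: [0.4542, 0.071, 0.2628]
tool_rot: [0.848, 0.529, 0.0, -0.0]
contact_force: [0.2, -0.4, -0.0]
grip_width: 0.0849
grip_force: 0.0
251 42
```

View pics/c5.png

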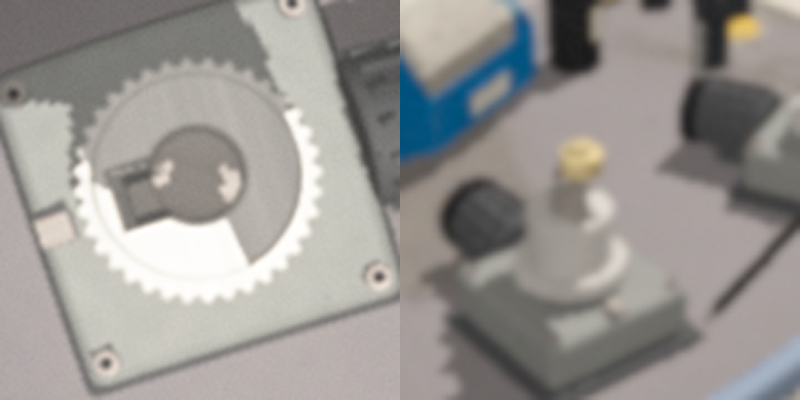

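The key shows inside the notch, the shaft stands proud of the boss and the rim sits down on the seat. Boss and rim measure about 73.5 and 85.4 px. Home should give 74.4 and 86.9, against 79 and 91.6 if it were still high. The arm is clear of everything, so I'll hand in.

```bash
python3 -c "
from workcell import arm
print(arm.sense()['contact_force']);print(arm.sign_off())"
```

```text
[-0.46328821  0.08738258  1.05501721]
the job is handed in; nothing more can be done
None
```

I turned the high pulley about 0.67 rad clockwise and let it go. It dropped over the key and looks fully home in the last pictures. The arm never went near the other pulley, and I handed the job in at about 6.7 s; no verdict came back.

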